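# Serve the bedside crispbread with a cake server

### The arm

A 6-joint arm with a two-finger parallel gripper is mounted at the origin on the work surface. World frame = base frame: x ahead of the robot, y to its left, z up, the work surface at z = 0. Lengths are in m, angles in rad, forces in N, time in s.
With the tool pointing down it reaches from about 0.275 to 1 m from the base axis. Payload 8.4 kg.
Tool frame: the origin (TCP) lies between the finger pads; the fingertips stand 19 mm ahead of it and the grasp point (between the pads) is the TCP (ctrl.tip_extent is the z of the fingertips in the tool frame, in m); z points along the fingers, y is the line along which they close (so a half turn about z gives the same grasp; the last joint's range is limited). The gripper opens to 85 mm and grips with 20 to 120 N. Pads are 22 mm wide; open, the fingers measure 114 mm over their backs; the gripper's body (76 mm by 85 mm) begins 54 mm behind the grasp point. The pads swing forward as they close: fully open they stand 13 mm farther back than shut.
Start: joints at [-1.214, 0.353, 1.633, -0, 1.155, -0.002], TCP at [0.219, -0.585, 0.25] pointing down, gripper open.
Joint ranges: [-2.63, 2.63], [-0.92, 2.1], [0.06, 2.66], [-1.3, 4.44], [0, 2.69], [-3.02, 3.02]. Speed limits (rad/s): [2.22, 2.22, 2.79, 3.14, 3.14, 3.14].

### API

Orientations are given as a rotation vector (axis times angle).
In Python, from bench import ctrl gives the robot as it stands. The module is installed in compiled form; this text tells all that it offers.
- The arm moves only by the shell command python3 -m inch 'ROWS' [FORCE]. ROWS is JSON, a list of rows, each an object with "delta_rot": the turn, a rotation vector about the world's x, y, z normalised to -1 to 1, where 1 is 30 degrees, a list of three; "xyz": the shift along the world's x, y, z normalised to -1 to 1, where 1 is 100 mm, a list of three; "hand": the opening, from 0 (shut) to 1 (fully open). A call has 1 to 12 rows; each row is the pose to reach, as a shift and turn from the pose commanded when the call began; what a row does not reach only later rows make up. A row lasts 1/8 s, in which the tool goes at most 62.5 mm and 10.7 degrees, less where a joint would pass 70% of its speed; a pose out of reach is approached as far as the arm can. A call with a number of a shift or a turn outside -1 to 1 is refused whole. A call with a gripper value outside its range is refused whole. The fingers move at their own pace and stop on an object; FORCE is the grip in N (left out, the last holds). Time passes only in rows, so rows that repeat a pose let the fingers close. It gives the time, the measured TCP pose, the force, the opening and the grip force at its end, in the units of the state.
- ctrl.get_state(): the state, without advancing time (a new reading comes with each control period).
- ctrl.camera(name): name is "scene" or "top"; returns a dict with "pixels" (420x560x3 uint8, red, green, blue), "fx", "fy", "cx", "cy" (pixels), "distortion" ([k1, k2, p1, p2, k3] as OpenCV has them; the pictures are not rectified), "xyz" and "attitude" of the camera in the world. Camera axes: x right, y up, looking along -z (the intrinsics and any distortion apply to the point x, -y, -z); pixel columns grow to the right and rows downward; lengths in m; the calibration is good to about 2 mm. A picture is of the moment at which its call begins. There is no depth.
- ctrl.job_done(): hands the job in; it is judged then, once.
The state is a dict: "t": time; "joint_positions": joint angles; "qd": joint speeds; "tau": joint torques, N m; "ee_pos": TCP position; "orientation": TCP orientation; "force": force on the tool from outside, world axes, zero at the start; "torque": the same for the moment, N m; "grip_width": opening from 0.0 (shut) to 1.0 (fully open); "grasp_force": force on a finger pad.
Only numpy, scipy, OpenCV 4.12 (cv2) and the standard library are available. Lean on these libraries where they do the work, as an engineer would, in place of code of your own. Each camera call takes 0.05 s, during which the arm holds its last target. There are 200 camera calls.

### The job

The pills have to be taken with food: pick up the cake server, slide its blade under the crispbread lying beneath the wire tier, lift it out and lower it level onto the middle of the two rails of the little bread stand, then take the server away and lay it back on the table, blade flat and right way up. Never touch the crispbread with the gripper, do not drop it, and leave the pill bottles and the cup where they stand.

Things in the scene. Friction and masses are not known exactly. Their poses are not given: they have to be found in the camera images.
- server: cake server lying on the table, about 0.12 kg. Steel blade 90 mm long (x), 64 mm wide (y), 2 mm thick, lying flat; a handle rises backwards from its heel at 35 degrees to the blade. Origin: middle of the heel (the blade's handle-side edge), on the underside; x points to the blade's front edge, z up
- server_grip (a point): point on the centre line of the server's wooden handle, 61 mm behind and 44 mm above the server's origin. The handle is 20 mm wide in y, 16 mm thick, 70 mm long, and reaches from 55 mm below to 15 mm above this point along its slope; below it is a flat steel neck 18 mm wide. Same axes as the server
- server_tip (a point): middle of the blade's front edge, underside, 90 mm ahead of the server's origin
- bread: round hard crispbread, 120 mm in diameter, 9 mm thick; its underside is flat out to 50 mm radius and then rises as a shallow bevel to 3.5 mm at the rim. Origin: centre of the underside, z up. Mass about 0.07 kg. It starts flat on the board of the rack
- rack: fixed two-tier stand, 210 mm wide. White board 200 mm wide (y), from x = -125 to +80 mm, top at z = 30 mm, with a rim 14 mm high along its back, rim face at x = +65 mm; front and sides open. A tier of bare wires above it keeps an upright gripper away. Origin: on the table, under the middle of the tier; x points to the robot's left, to the rim; z up
- rack_tier (a point): middle of the front wire of the rack's upper tier, 75 mm in front of the rack's origin and 168 mm above the table. Four wires 6 mm thick run along y at this height, at x = -75, -25, +25 and +75 mm of the rack, on four legs 8 mm thick at x = -75 and +75, y = -105 and +105 mm
- stand: fixed walnut bread stand: base 110 mm (x) by 112 mm (y), 8 mm thick, with two rails along x, 110 mm long, 16 mm wide, centred at y = -48 and +48 mm, tops at z = 40 mm; the gap between the rails is 80 mm wide and open at both ends. Origin: centre of the underside on the table; x points to the robot's left, along the rails
- stand_top (a point): point midway between the rails, level with their tops, 40 mm above the table: where the centre of the crispbread's underside belongs
- pills0: amber pill bottle with white cap, 42 mm in diameter, 84 mm high, standing on the turntable (170 mm in diameter, 18 mm high); leave alone. Origin: centre of its underside
- pills1: amber pill bottle with white cap, 42 mm in diameter, 84 mm high, standing on the turntable (170 mm in diameter, 18 mm high); leave alone. Origin: centre of its underside
- pills2: amber pill bottle with white cap, 42 mm in diameter, 84 mm high, standing on the turntable (170 mm in diameter, 18 mm high); leave alone. Origin: centre of its underside
- cup: white ceramic cup, 80 mm across the rim, 85 mm high; leave alone. Origin: centre of its underside
Not all that is in view belongs to the job. Several things have the shape of the stand; the one meant has the colours described above. Of the things shaped like the bread, the cork one is meant.

How it is judged:
On the way, in this order (a step that is already met when the one before it is completed fails the run):
1. the crispbread is lifted clear of the board, carried by the server (contact force between server and bread above 0.2 N and contact force between bread and rack below 0.05 N and z of bread in the frame of rack above 0.04 m), for 0.2 s.
2. the crispbread, still on the server, is held low over the stand (under 25 mm above the rails, within 40 mm of the middle) (contact force between server and bread above 0.2 N and contact force between bread and rack below 0.05 N and height (world z) of bread below 0.065 m and horizontal distance between bread and stand_top below 0.04 m), for 0.05 s.
At the end, for the whole second after the job is handed in: the crispbread rests level (within 4.5 degrees) on both rails of the bread stand, its centre within 25 mm of the middle; the server no longer touches it and lies at rest on the table, blade flat and right way up (horizontal distance between bread and stand_top below 0.025 m and height (world z) of bread between 0.036 and 0.044 m and angle between bread's own z axis and vertical below 0.08 rad and linear speed of each of bread, server below 0.02 m/s and contact force between server and bread below 0.05 N and angle between server's own z axis and vertical below 0.1 rad and height (world z) of server below 0.006 m).
It fails at once if the gripper or arm touches the crispbread (contact force between the arm and bread above 0.2 N).
It fails at once if the fingers touch the crispbread (contact force between the fingers and bread above 0.2 N).
It fails at once if the crispbread falls to the table or tips past 35 degrees (height (world z) of bread below 0.015 m or angle between bread's own z axis and vertical above 0.6 rad).
It fails at once if a pill bottle or the cup is moved more than 25 mm or tipped (distance of any of pills0, pills1, pills2, cup from where it was at the start of the episode above 0.025 m or angle between any of pills0, pills1, pills2, cup's own z axis and vertical above 0.3 rad).
It also fails if it takes over 54 s, if anything falls off the work surface, if the arm or the gripper's body presses on something with over 40 N, if the wrist force passes 120 N, or if a joint passes its speed limit or range.

## Working session

There is one attempt and no reset: what is moved stays moved. The work goes in short steps, Python scripts to look and compute and a shell command to move; the robot and the scene stay as the last step left them, time stands still between calls to the robot, and variables do not carry over. Pictures are saved under pics/ and viewed, at most 10 in all, crops included, and the job is handed in when it is done.

```bash
mkdir -p pics; python3 - <<'E'
from bench import ctrl
import cv2
for n in("scene","top"):
    c=ctrl.camera(n); cv2.imwrite(f"pics/{n}0.png",c["pixels"][:,:,::-1])
    print(n,{k:v for k,v in c.items() if k!="pixels"})
s=ctrl.get_state();print(s, ctrl.tip_extent)
E
```

```text
scene {'fx': 398.5415454971073, 'fy': 398.5415454971073, 'cx': 281.33625328356925, 'cy': 208.55025182269566, 'distortion': array([-0.0903753,  0.       ,  0.       ,  0.       ,  0.       ]), 'xyz': array([ 0.97687036, -0.74852868,  0.70585875]), 'attitude': array([0.89951423, 0.26445516, 0.50657369])}
top {'fx': 484.51465135792324, 'fy': 484.51465135792324, 'cx': 278.52464381109115, 'cy': 207.153654319988, 'distortion': array([-0.08142423,  0.        ,  0.        ,  0.        ,  0.        ]), 'xyz': array([ 0.38693254, -0.09641818,  1.4879217 ]), 'attitude': array([ 0.11158305, -0.07570045, -1.56341342])}
{'t': 0.1, 'joint_positions': array([-1.21442501e+00,  3.53598433e-01,  1.63406869e+00, -9.42506796e-06,
        1.15522054e+00, -2.39907711e-03]), 'qd': array([ 0.0001498 , -0.00205841, -0.00036024,  0.00075544, -0.00028676,
       -0.0018103 ]), 'tau': array([ 1.33670543e-03, -6.06352258e+01, -3.42817819e+01,  1.24968801e-05,
        3.94956849e-03,  4.47058812e-05]), 'ee_pos': array([ 0.21930463, -0.58481629,  0.24962072]), 'orientation': array([-3.08992739e+00, -5.60316331e-01,  3.71328712e-04]), 'force': array([-1.34973019, -0.03938954,  0.29613254]), 'torque': array([-0.00812276,  0.02472047,  0.00019503]), 'grasp_force': 0.0, 'grip_width': 1.00001469650155} 0.019
```

View pics/scene0.png

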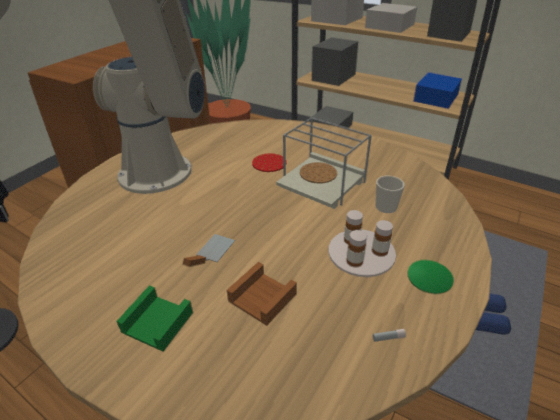

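View pics/top0.png

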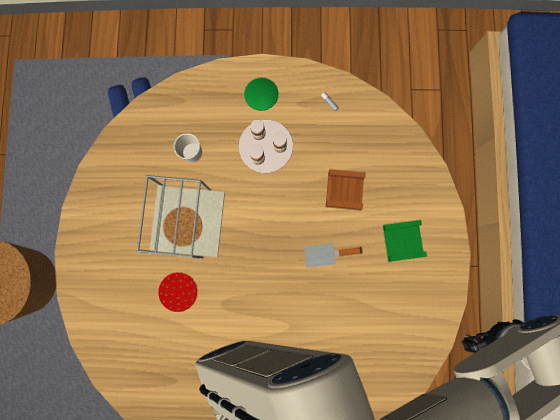

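The cork-brown bread is at top (183,227) and scene (318,172). The disc lookalikes are green at (261,94) and red at (178,292). The walnut stand is at top (346,190), its lookalike is green at (405,241), and the server is at top (333,253). I'll check these in enlarged crops.

```bash
python3 - <<'E'
import cv2
a=cv2.imread("pics/top0.png");b=cv2.imread("pics/scene0.png")
cv2.imwrite("pics/c1.png",cv2.resize(a[165:275,130:390],None,fx=3,fy=3,interpolation=cv2.INTER_CUBIC))
cv2.imwrite("pics/c2.png",cv2.resize(b[110:325,170:380],None,fx=2.75,fy=2.75,interpolation=cv2.INTER_CUBIC))
E
```

```text
(no output)
```

View pics/c1.png

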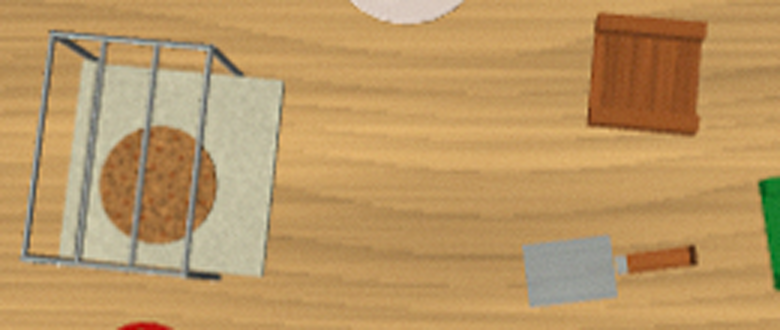

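View pics/c2.png

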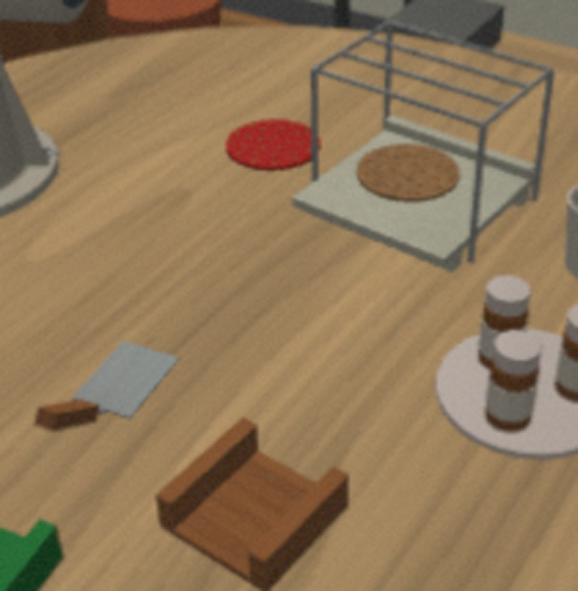

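Crop c1 shows the cork bread at crop (159,184), the server blade at (524–618, 236–306) with its handle end at (694,254), and the walnut stand at (647,74). Crop c2 matches: bread at (408,172), blade corners at (125,342), (177,359), (130,416) and (78,398), and rails ending at (160,494) and (265,565). Next I'll fit the poses from both views.

```bash
cat > h.py <<'E'
import numpy as np, cv2
from scipy.optimize import least_squares
from scipy.spatial.transform import Rotation as R
CAM={}
def setcam(n,c):
    Rc=np.diag([1,-1,-1.])@R.from_rotvec(c["attitude"]).as_matrix().T
    CAM[n]=(cv2.Rodrigues(Rc)[0],-Rc@c["xyz"],np.array([[c["fx"],0,c["cx"]],[0,c["fy"],c["cy"]],[0,0,1]]),c["distortion"])
def proj(n,P):
    r,t,K,d=CAM[n]; return cv2.projectPoints(np.array(P,float).reshape(-1,3),r,t,K,d)[0].reshape(-1,2)
def init():
    from bench import ctrl
    ims={}
    for n in("scene","top"):
        c=ctrl.camera(n);setcam(n,c);ims[n]=c["pixels"][:,:,::-1].copy()
    return ims
def fit(obs,p0,freez=True):
    """obs: list (cam, local point, pixel); p=(x,y,z,yaw)"""
    loc=np.array([o[1] for o in obs],float)/1000
    def f(p):
        P=R.from_euler('z',p[3]).apply(loc)+p[:3]
        return np.concatenate([proj(o[0],q)[0]-o[2] for o,q in zip(obs,P)])
    s=least_squares(f,p0,loss='soft_l1'); 
    return s.x,np.round(f(s.x).reshape(-1,2),1)
def T(u,v): return ((u+.5)/3-.5+130,(v+.5)/3-.5+165)
def S(u,v): return ((u+.5)/2.75-.5+170,(v+.5)/2.75-.5+110)
E
python3 - <<'E'
from h import *
init()
h=np.pi/2
def two(l,t,s):
    return ([('top',l,T(*t))] if t else [])+([('scene',l,S(*s))] if s else [])
srv=two((90,32,2),(531,306),(125,342))+two((90,-32,2),(524,245),(177,359))+two((0,32,2),(618,297),(78,398))+two((0,-32,2),(612,236),(130,416))+two((-73.3,0,52.6),(694,254),None)
st=two((55,56,40),(587,127),(243,419))+two((-55,56,40),(697,134),(160,494))+two((55,-56,40),(598,14),(348,477))+two((-55,-56,40),(706,23),(265,565))+two((-55,-40,40),(705,38),(250,557))
rk=two((-125,100,30),(263,276),(294,200))+two((-125,-100,30),(283,81),(450,264))+two((-75,105,168),(187,272),(314,70))+two((-75,-105,168),(211,47),(484,125))+two((75,105,168),(24,260),(388,27))+two((75,-105,168),(53,33),(550,73))
br=two((0,0,9),(159,184),(408,171))
for n,o,p in(("srv",srv,[.25,-.25,0,h]),("stand",st,[.4,-.3,0,h]),("rack",rk,[.3,.2,0,h]),("bread",br,[.3,.2,.03,h])):
    x,r=fit(o,p);print(n,np.round(x,4),"yaw-90 deg",np.degrees(x[3]-h).round(1));print(r.tolist())
E
```

```text
srv [ 0.4256 -0.233   0.002   1.688 ] yaw-90 deg 6.7
[[-0.4, -0.1], [-1.2, -0.4], [-0.5, -0.7], [0.2, -0.1], [-0.1, -0.5], [-3.0, 0.1], [-0.6, -1.1], [-0.8, 0.9], [-0.4, 0.1]]
stand [ 0.6184 -0.2634 -0.0029  1.479 ] yaw-90 deg -5.3
[[-0.1, -1.9], [-0.3, 0.3], [-0.4, -0.8], [-1.8, 1.3], [-0.6, -0.6], [0.1, 0.0], [-0.5, -0.2], [-0.4, -0.1], [-0.6, -0.1], [-0.9, -0.9]]
rack [ 0.5222  0.238  -0.0022  1.4894] yaw-90 deg -4.7
[[-0.2, -0.5], [-1.0, 0.2], [-0.2, -0.9], [-2.0, -0.8], [-0.5, 0.1], [-0.4, 0.9], [-0.4, -0.4], [-0.3, 1.0], [0.3, -0.9], [-0.1, -0.6], [-0.4, -0.0], [-0.0, -0.2]]
bread [0.5033 0.2274 0.0303 1.5708] yaw-90 deg 0.0
[[-0.2, -0.4], [-0.5, 0.1]]
```

Every fit meets the expected heights to within 3 mm. The grasp will come from behind, with the tool leaning 40° so the gripper body stays out of the tier. I'll work out the moves.

```bash
cat >> h.py <<'E'
def toolR(yaw,a,sgn):
    d=np.array([np.cos(yaw),np.sin(yaw),0]);z=np.sin(a)*d-np.cos(a)*np.array([0,0,1.])
    y=sgn*np.array([-d[1],d[0],0]); return R.from_matrix(np.c_[np.cross(y,z),y,z])
def state():
    from bench import ctrl
    return ctrl.get_state()
def go(s,p,Rt=None):
    dr=(Rt*R.from_rotvec(s["orientation"]).inv()).as_rotvec() if Rt is not None else np.zeros(3)
    return "xyz",np.round((np.array(p)-s["ee_pos"])/.1,3).tolist(),"rot",np.round(np.degrees(dr)/30,3).tolist()
E
python3 - <<'E'
from h import *
s=state();R0=R.from_rotvec(s["orientation"]);print(R0.as_matrix().round(2))
d=np.array([np.cos(1.688),np.sin(1.688),0]);o=np.array([.4256,-.233,0]);g=o-.061*d+[0,0,.044]
print("grip",g)
for sg in(1,-1):
    Rt=toolR(1.688,np.radians(40),sg); z=Rt.as_matrix()[:,2]
    print(sg,"pre",g-.1*z,go(s,g-.1*z,Rt),"grasp step",z)
E
```

```text
[[ 0.94  0.35 -0.  ]
 [ 0.35 -0.94  0.  ]
 [ 0.   -0.   -1.  ]]
grip [ 0.43273307 -0.29358151  0.044     ]
1 pre [ 0.44024954 -0.35741929  0.12060444] ('xyz', [2.209, 2.276, -1.292], 'rot', [0.793, 1.305, -3.302]) grasp step [-0.07516471  0.63837777 -0.76604444]
-1 pre [ 0.44024954 -0.35741929  0.12060444] ('xyz', [2.209, 2.276, -1.292], 'rot', [1.223, -0.747, 2.428]) grasp step [-0.07516471  0.63837777 -0.76604444]
```

```bash
r='{"xyz":[0.74,0.76,0],"delta_rot":[0.408,-0.249,0.809],"hand":1}'
python3 -m inch '[{"xyz":[0.74,0.76,0],"delta_rot":[0.408,-0.249,0.809],"hand":1},{"xyz":[0.74,0.76,0],"delta_rot":[0.408,-0.249,0.809],"hand":1},{"xyz":[0.74,0.76,0],"delta_rot":[0.408,-0.249,0.809],"hand":1},{"xyz":[0.74,0.76,0],"delta_rot":[0.408,-0.249,0.809],"hand":1},{"xyz":[0.74,0.76,0],"delta_rot":[0.408,-0.249,0.809],"hand":1}]'
python3 -m inch '[{"xyz":[0.74,0.76,0],"delta_rot":[0.408,-0.249,0.809],"hand":1},{"xyz":[0.74,0.76,0],"delta_rot":[0.408,-0.249,0.809],"hand":1},{"xyz":[0.74,0.76,0],"delta_rot":[0.408,-0.249,0.809],"hand":1},{"xyz":[0.74,0.76,0],"delta_rot":[0.408,-0.249,0.809],"hand":1},{"xyz":[0.74,0.76,0],"delta_rot":[0.408,-0.249,0.809],"hand":1}]'
python3 -m inch '[{"xyz":[0.74,0.76,0],"delta_rot":[0.408,-0.249,0.809],"hand":1},{"xyz":[0.74,0.76,0],"delta_rot":[0.408,-0.249,0.809],"hand":1},{"xyz":[0.74,0.76,0],"delta_rot":[0.408,-0.249,0.809],"hand":1},{"xyz":[0.74,0.76,0],"delta_rot":[0.408,-0.249,0.809],"hand":1},{"xyz":[0.74,0.76,0],"delta_rot":[0.408,-0.249,0.809],"hand":1}]'
cat >> h.py <<'E'
YS=1.688
def where():
    s=state(); M=R.from_rotvec(s["orientation"]).as_matrix(); z=M[:,2]
    print("t",round(s["t"],2),"tcp",s["ee_pos"].round(4),"tilt",np.degrees(np.arctan2(np.hypot(z[0],z[1]),-z[2])).round(1),"yaw",np.degrees(np.arctan2(z[1],z[0])).round(1),"y",M[:,1].round(3),"F",s["force"].round(1),"grip",round(s["grip_width"],3),round(s["grasp_force"],1),"q",s["joint_positions"].round(2))
    return s
E
python3 - <<'E'
from h import *
s=where()
Rt=toolR(1.688,np.radians(40),-1);g=np.array([.4327,-.2936,.044])
print(go(s,g-.1*Rt.as_matrix()[:,2],Rt))
E
```

```text
t: 0.82
ee_pos: [0.2931, -0.5093, 0.2501]
orientation: [-2.724, -1.123, -0.243]
force: [-0.1, 0.1, 0.9]
grip_width: 1.002
grasp_force: 0.0
t: 1.45
ee_pos: [0.3671, -0.4334, 0.2503]
orientation: [-2.25, -1.572, -0.45]
force: [1.2, -1.0, 0.1]
grip_width: 1.001
grasp_force: 0.0
t: 2.08
ee_pos: [0.441, -0.3577, 0.2506]
orientation: [-1.701, -1.904, -0.616]
force: [0.7, -1.1, 1.2]
grip_width: 0.998
grasp_force: 0.0
t 2.08 tcp [ 0.441  -0.3577  0.2506] tilt 39.9 yaw 96.5 y [ 0.994  0.112 -0.001] F [ 0.7 -1.1  1.2] grip 0.998 0.0 q [-0.88  0.58  1.44  0.36  1.72 -1.05]
('xyz', [-0.008, 0.002, -1.3], 'rot', [0.003, -0.002, 0.009])
```

```bash

python3 -m inch '[{"xyz":[0,0,-0.4],"delta_rot":[0,0,0.01],"hand":0.7},{"xyz":[0,0,-0.8],"delta_rot":[0,0,0.01],"hand":0.7},{"xyz":[0,0,-1],"delta_rot":[0,0,0.01],"hand":0.7},{"xyz":[0,0,-1],"delta_rot":[0,0,0.01],"hand":0.7}]' | head -2
python3 -m inch '[{"xyz":[-0.01,0,-0.3],"delta_rot":[0,0,0],"hand":0.7},{"xyz":[-0.03,0.2,-0.54],"delta_rot":[0,0,0],"hand":0.7},{"xyz":[-0.06,0.45,-0.84],"delta_rot":[0,0,0],"hand":0.7},{"xyz":[-0.08,0.64,-1],"delta_rot":[0,0,0],"hand":0.7},{"xyz":[-0.08,0.64,-1],"delta_rot":[0,0,0],"hand":0.7},{"xyz":[-0.08,0.64,-1],"delta_rot":[0,0,0],"hand":0.7}]' | head -2
python3 - <<'E'
from h import *
s=where()
g=np.array([.4327,-.2936,.044]);Rt=toolR(1.688,np.radians(40),-1);print(go(s,g,Rt))
im=init(); t=im["top"][215:290,270:390];b=im["scene"][215:290,150:270]
cv2.imwrite("pics/c3.png",np.vstack([cv2.resize(x,None,fx=4,fy=4,interpolation=cv2.INTER_CUBIC) for x in(t,b)]))
E
```

```text
t: 2.58
ee_pos: [0.4408, -0.3571, 0.1499]
t: 3.32
ee_pos: [0.4345, -0.2948, 0.0518]
t 3.33 tcp [ 0.4345 -0.2948  0.0518] tilt 39.9 yaw 96.8 y [0.993 0.121 0.002] F [-0.5  0.6  0.1] grip 0.699 0.0 q [-0.83  0.76  1.65  0.39  1.35 -1.16]
('xyz', [-0.018, 0.012, -0.078], 'rot', [0.003, 0.004, -0.008])
```

View pics/c3.png

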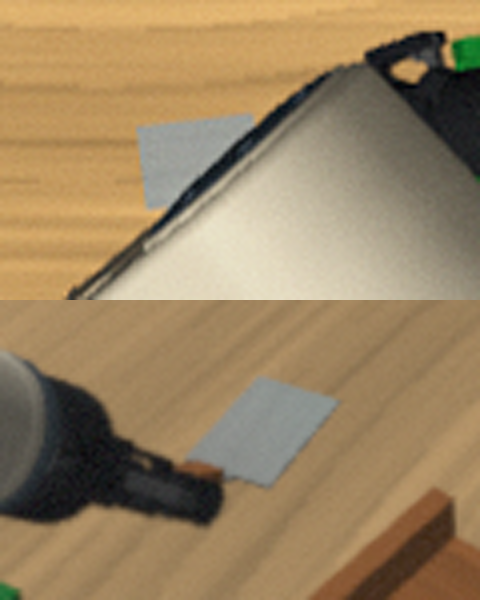

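The crops show the blade unmoved, with corners at (265,377) and (340,402) in the scene crop. The handle, at about (200,468), lies between the fingers. I'll go down 7 mm, grip and lift.

```bash

python3 -m inch '[{"xyz":[-0.02,0.01,-0.07],"delta_rot":[0,0,0],"hand":0.7},{"xyz":[-0.02,0.01,-0.07],"delta_rot":[0,0,0],"hand":0},{"xyz":[-0.02,0.01,-0.07],"delta_rot":[0,0,0],"hand":0},{"xyz":[-0.02,0.01,-0.07],"delta_rot":[0,0,0],"hand":0},{"xyz":[-0.02,0.01,-0.07],"delta_rot":[0,0,0],"hand":0},{"xyz":[-0.02,0.01,-0.07],"delta_rot":[0,0,0],"hand":0},{"xyz":[-0.02,0.01,-0.07],"delta_rot":[0,0,0],"hand":0},{"xyz":[-0.02,0.01,-0.07],"delta_rot":[0,0,0],"hand":0}]' 100
python3 -c "
from h import *
where()"
python3 -m inch '[{"xyz":[0,0,0.2],"delta_rot":[0,0,0],"hand":0},{"xyz":[0,0,0.5],"delta_rot":[0,0,0],"hand":0},{"xyz":[0,0,0.8],"delta_rot":[0,0,-0.2],"hand":0},{"xyz":[0,0,1],"delta_rot":[0,0,-0.38],"hand":0},{"xyz":[0,0,1],"delta_rot":[0,0,-0.38],"hand":0},{"xyz":[0,0,1],"delta_rot":[0,0,-0.38],"hand":0},{"xyz":[0,0,1],"delta_rot":[0,0,-0.38],"hand":0}]'|head -1
python3 - <<'E'
from h import *
s=where()
im=init(); t=im["top"][180:290,240:380];b=im["scene"][170:280,150:290]
cv2.imwrite("pics/c4.png",np.hstack([cv2.resize(x,None,fx=2.85,fy=4,interpolation=cv2.INTER_CUBIC) for x in(t,b)]))
E
```

```text
t: 4.42
ee_pos: [0.4315, -0.2923, 0.0433]
orientation: [-1.69, -1.91, -0.616]
force: [-1.1, -1.2, 1.9]
grip_width: 0.214
grasp_force: 97.5
t 4.42 tcp [ 0.4315 -0.2923  0.0433] tilt 40.0 yaw 97.0 y [0.993 0.121 0.   ] F [-1.1 -1.2  1.9] grip 0.214 97.5 q [-0.83  0.77  1.65  0.39  1.34 -1.17]
t: 5.3
t 5.3 tcp [ 0.4315 -0.2919  0.1425] tilt 40.1 yaw 85.7 y [ 0.997 -0.076 -0.001] F [ 0.8  0.  -1.4] grip 0.213 97.8 q [-0.88  0.6   1.7   0.47  1.41 -1.02]
```

View pics/c4.png

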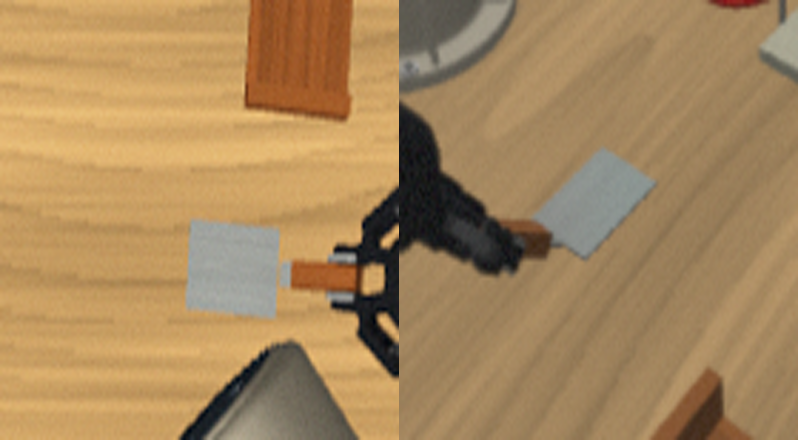

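The server is held in the air. In c4 the blade corners are at (187,307), (191,220), (279,229) and (275,318) from above, and (604,149), (655,183), (586,258) and (535,218) in the scene half. From these I'll check the server's pose in the tool.

```bash
cat > sv.py <<'E'
from h import *
L=np.array([[90,32,2],[90,-32,2],[0,-32,2],[0,32,2]])/1000.
def fit6(top,sc,p0):
    def f(p):
        P=R.from_euler('ZYX',p[3:]).apply(L)+p[:3]
        e=[(proj('scene',P)-sc).ravel()]
        if top is not None: e.append((proj('top',P)-top).ravel())
        return np.concatenate(e)
    s=least_squares(f,p0,loss='soft_l1');return s.x,f(s.x).round(1)
E
python3 - <<'E'
from sv import *
init();s=where()
t=np.array([[187,307],[191,220],[279,229],[275,318]],float);t=np.c_[240+(t[:,0]+.5)/2.85-.5,180+(t[:,1]+.5)/4-.5]
c=np.array([[604,149],[655,183],[586,258],[535,218]],float);c=np.c_[150+(c[:,0]-399+.5)/2.85-.5,170+(c[:,1]+.5)/4-.5]
x,r=fit6(t,c,[.43,-.23,.1,1.49,0,0]);print(x[:3].round(4),np.degrees(x[3:]).round(1),r)
d=np.array([np.cos(np.radians(85.7)),np.sin(np.radians(85.7)),0])
print("nominal origin",s["ee_pos"]+.061*d-[0,0,.0433])
E
```

```text
t 5.5 tcp [ 0.4315 -0.2919  0.1427] tilt 40.1 yaw 85.7 y [ 0.997 -0.076 -0.001] F [-0.1  0.5 -0.9] grip 0.219 97.8 q [-0.88  0.6   1.7   0.47  1.41 -1.02]
[ 0.4379 -0.2307  0.1012] [85.8  1.4 -0.6] [-0.9 -0.   0.3  0.1 -0.7  0.  -2.1  0.2 -1.  -0.1 -0.7 -0.7 -0.1 -0.6
 -0.2 -0.4]
nominal origin [ 0.43605911 -0.23109939  0.09939625]
```

```bash

python3 -m inch '[{"xyz":[0.06,0.33,0],"delta_rot":[0,0,0],"hand":0},{"xyz":[0.12,0.66,0],"delta_rot":[0,0,0],"hand":0},{"xyz":[0.18,1,0],"delta_rot":[0,0,0],"hand":0}]'|head -2
python3 -m inch '[{"xyz":[0.06,0.33,0],"delta_rot":[0,0,0],"hand":0},{"xyz":[0.12,0.66,0],"delta_rot":[0,0,0],"hand":0},{"xyz":[0.18,1,0],"delta_rot":[0,0,0],"hand":0}]'|head -2
python3 -m inch '[{"xyz":[0.06,0.33,0],"delta_rot":[0,0,0],"hand":0},{"xyz":[0.12,0.66,-0.2],"delta_rot":[0,0,0],"hand":0},{"xyz":[0.18,0.95,-0.4],"delta_rot":[0.05,0,0],"hand":0},{"xyz":[0.18,1,-0.5],"delta_rot":[-0.05,0,0],"hand":0},{"xyz":[0.18,1,-0.5],"delta_rot":[-0.05,0,0],"hand":0},{"xyz":[0.18,1,-0.5],"delta_rot":[-0.05,0,0],"hand":0}]'|head -2
python3 - <<'E'
from h import *
s=where()
d=np.array([np.cos(np.radians(85.5)),np.sin(np.radians(85.5)),0])
print(go(s,np.array([.5033,.2274,.0433+.032])-(.22)*d))
im=init(); t=im["top"][190:280,150:290];b=im["scene"][100:240,230:380]
cv2.imwrite("pics/c5.png",np.hstack([cv2.resize(t,(560,360),interpolation=cv2.INTER_CUBIC)[:,:380],cv2.resize(b,(400,373),interpolation=cv2.INTER_CUBIC)[:360]]))
E
```

```text
t: 5.88
ee_pos: [0.4496, -0.1912, 0.143]
t: 6.25
ee_pos: [0.4676, -0.0911, 0.1431]
t: 7.0
ee_pos: [0.4858, 0.0076, 0.0936]
t 7.0 tcp [0.4858 0.0076 0.0936] tilt 38.6 yaw 85.4 y [ 0.997 -0.077  0.003] F [ 0.2 -0.3 -2.1] grip 0.22 97.9 q [-0.39  0.51  2.03  0.78  1.   -0.89]
('xyz', [0.003, 0.005, -0.183], 'rot', [0.0, 0.0, 0.0])
```

View pics/c5.png

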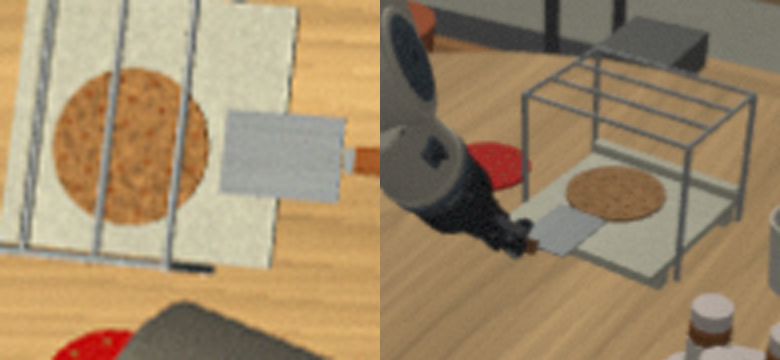

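In c5 the blade is in line with the bread: the axis runs from (344,160) to (222,153) and the bread centre is at (130,146). I'll lower the tip onto the board.

```bash

python3 -m inch '[{"xyz":[0,0,-0.1],"delta_rot":[0,0,0],"hand":0},{"xyz":[0,0,-0.1],"delta_rot":[0,0,0],"hand":0},{"xyz":[0,0,-0.1],"delta_rot":[0,0,0],"hand":0}]'
for i in 1 2 3; do python3 -m inch '[{"xyz":[0,0,-0.015],"delta_rot":[0,0,0],"hand":0},{"xyz":[0,0,-0.015],"delta_rot":[0,0,0],"hand":0}]' | sed -n '2p;4p'; done
```

```text
t: 7.48
ee_pos: [0.4854, 0.0077, 0.0831]
orientation: [-1.912, -1.77, -0.67]
force: [-0.6, 0.4, -1.6]
grip_width: 0.215
grasp_force: 97.9
ee_pos: [0.4855, 0.0078, 0.0818]
force: [0.0, -0.1, -1.0]
ee_pos: [0.4854, 0.0078, 0.0802]
force: [-0.0, 0.5, -1.1]
ee_pos: [0.4854, 0.0078, 0.0787]
force: [0.3, -0.1, -1.5]
```

```bash

for i in 1 2 ; do python3 -m inch '[{"xyz":[0,0,-0.015],"delta_rot":[0,0,0],"hand":0},{"xyz":[0,0,-0.015],"delta_rot":[0,0,0],"hand":0},{"xyz":[0,0,-0.015],"delta_rot":[0,0,0],"hand":0}]' | sed -n '2p;4p'; done
```

```text
ee_pos: [0.4855, 0.0078, 0.0773]
force: [-0.3, 0.8, -0.2]
ee_pos: [0.4856, 0.0078, 0.076]
force: [0.7, -2.7, 3.6]
```

```bash
cat > br.py <<'E'
from h import *
im=init()
def ell(n,box):
    x0,y0,x1,y1=box;h=cv2.cvtColor(im[n],cv2.COLOR_BGR2HSV)[y0:y1,x0:x1]
    m=cv2.inRange(h,(3,95,70),(16,255,225));m=cv2.morphologyEx(m,cv2.MORPH_CLOSE,np.ones((7,7)))
    c=max(cv2.findContours(m,0,2)[0],key=cv2.contourArea);hu=cv2.convexHull(c)
    e=cv2.fitEllipse(hu);return np.array(e[0])+[x0,y0],e[1],len(c)
def bread(bt,bs):
    t,at,_=ell('top',bt);s,a2,_=ell('scene',bs)
    x,r=fit([('top',(0,0,9),t),('scene',(0,0,9),s)],[.5,.2,.03,0]);print("bread",x[:3].round(4),"px",t.round(1),np.round(at,1),s.round(1),np.round(a2,1),r.tolist())
E
echo 'from br import *
where();bread((140,185,220,262),(290,150,350,200))' > b1.py
python3 b1.py
python3 -m inch '[{"xyz":[0.006,0.08,0],"delta_rot":[0,0,0],"hand":0},{"xyz":[0.012,0.16,0],"delta_rot":[0,0,0],"hand":0},{"xyz":[0.018,0.24,0],"delta_rot":[0,0,0],"hand":0},{"xyz":[0.024,0.32,0],"delta_rot":[0,0,0],"hand":0},{"xyz":[0.03,0.4,0],"delta_rot":[0,0,0],"hand":0},{"xyz":[0.036,0.48,0],"delta_rot":[0,0,0],"hand":0},{"xyz":[0.044,0.56,0],"delta_rot":[0,0,0],"hand":0}]' |sed -n '2p;4p'
python3 b1.py
```

```text
t 9.07 tcp [0.4856 0.0078 0.0759] tilt 38.5 yaw 85.4 y [ 0.997 -0.077  0.002] F [ 0.5 -2.3  3.9] grip 0.22 98.6 q [-0.39  0.55  2.04  0.8   0.97 -0.92]
bread [0.4963 0.2211 0.0525] px [182.3 226.1] [37.9 38.9] [312.1 166.4] [28.2 48.7] [[0.6, 1.2], [2.9, -0.2]]
ee_pos: [0.4899, 0.0645, 0.0758]
force: [0.6, -6.0, 5.4]
t 10.05 tcp [0.4896 0.0651 0.0759] tilt 38.6 yaw 85.5 y [ 0.997 -0.076  0.002] F [1.2 1.3 1.9] grip 0.22 98.0 q [-0.28  0.53  2.07  0.87  0.92 -0.89]
bread [0.4989 0.2372 0.0526] px [177.1 225.6] [37.7 39. ] [316.7 164.3] [27.9 45.3] [[0.4, 0.9], [1.3, -0.1]]
```

```bash

python3 -m inch '[{"xyz":[0.006,0.08,0],"delta_rot":[0,0,0],"hand":0},{"xyz":[0.012,0.16,0],"delta_rot":[0,0,0],"hand":0},{"xyz":[0.018,0.24,0],"delta_rot":[0,0,0],"hand":0},{"xyz":[0.024,0.32,0],"delta_rot":[0,0,0],"hand":0},{"xyz":[0.03,0.4,0],"delta_rot":[0,0,0],"hand":0},{"xyz":[0.038,0.48,0],"delta_rot":[0,0,0],"hand":0},{"xyz":[0.042,0.54,0],"delta_rot":[0,0,0],"hand":0},{"xyz":[0.042,0.54,0],"delta_rot":[0,0,0],"hand":0}]' |sed -n '2p;4p'
python3 b1.py
python3 - <<'E'
from br import *
t=im["top"][190:280,150:290];b=im["scene"][130:220,260:380]
cv2.imwrite("pics/c6.png",np.hstack([cv2.resize(t,(560,360),interpolation=cv2.INTER_CUBIC)[:,:320],cv2.resize(b,(480,360),interpolation=cv2.INTER_CUBIC)]))
E
```

```text
ee_pos: [0.4941, 0.1185, 0.0759]
force: [2.0, 2.7, 2.3]
t 11.15 tcp [0.4939 0.1183 0.0758] tilt 38.6 yaw 85.5 y [ 0.997 -0.077  0.002] F [0.4 1.8 3.3] grip 0.217 98.0 q [-0.17  0.53  2.08  0.95  0.87 -0.86]
bread [0.5037 0.2071 0.0527] px [187.5 224.8] [39.4 63.2] [314.8 168.8] [25.9 47.5] [[0.1, 0.1], [0.2, -0.0]]
```

View pics/c6.png

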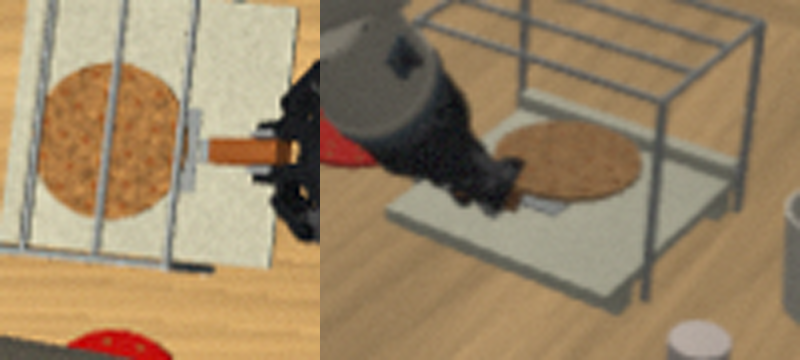

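In c6 the blade is under the bread, with its heel strip showing at about (195,150) and the bread spanning 36–188. I'll push 8 mm further, level and lift gently.

```bash

python3 -m inch '[{"xyz":[0.004,0.05,0],"delta_rot":[0,0,0],"hand":0},{"xyz":[0.006,0.08,0],"delta_rot":[0,0,0],"hand":0},{"xyz":[0.006,0.08,0],"delta_rot":[0,0,0],"hand":0},{"xyz":[0.006,0.08,0],"delta_rot":[0.02,0,0],"hand":0},{"xyz":[0.006,0.08,0],"delta_rot":[0.05,0,0],"hand":0},{"xyz":[0.006,0.08,0.02],"delta_rot":[0.07,0,0],"hand":0},{"xyz":[0.006,0.08,0.06],"delta_rot":[0.08,0,0],"hand":0},{"xyz":[0.006,0.08,0.12],"delta_rot":[0.08,0,0],"hand":0},{"xyz":[0.006,0.08,0.18],"delta_rot":[0.08,0,0],"hand":0},{"xyz":[0.006,0.08,0.25],"delta_rot":[0.08,0,0],"hand":0},{"xyz":[0.006,0.08,0.25],"delta_rot":[0.08,0,0],"hand":0},{"xyz":[0.006,0.08,0.25],"delta_rot":[0.08,0,0],"hand":0}]' |sed -n '2p;4p'
python3 b1.py
python3 - <<'E'
from br import *
t=im["top"][190:280,150:290];b=im["scene"][130:220,260:380]
cv2.imwrite("pics/c7.png",np.hstack([cv2.resize(t,(560,360),interpolation=cv2.INTER_CUBIC)[:,:320],cv2.resize(b,(480,360),interpolation=cv2.INTER_CUBIC)]))
E
```

```text
ee_pos: [0.4946, 0.1258, 0.1008]
force: [0.2, 0.2, -2.2]
t 12.85 tcp [0.4945 0.1258 0.1006] tilt 40.9 yaw 85.7 y [ 0.997 -0.077 -0.001] F [ 0.4 -0.7 -2. ] grip 0.215 97.8 q [-0.18  0.5   2.08  0.95  0.93 -0.84]
bread [0.5013 0.2079 0.0801] px [185.4 225.1] [40.1 65.7] [314.9 160.8] [24.1 69.2] [[-0.1, -0.1], [-0.2, 0.0]]
```

View pics/c7.png

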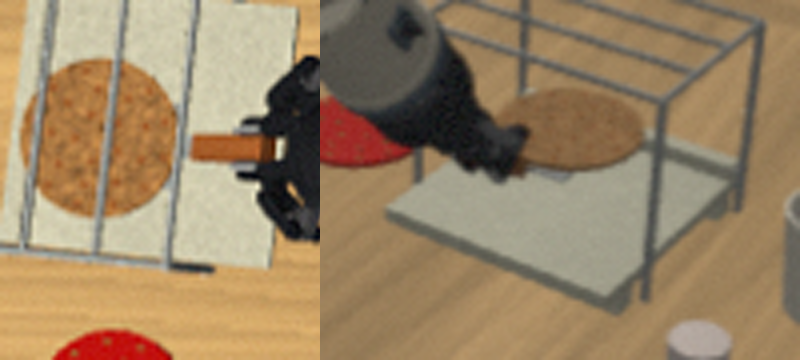

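The bread is up, level on the blade and clear of the board. Its centre is at about (101,138) from above and (573,128) in the scene half.

```bash
python3 - <<'E'
from h import *
init();s=where()
x,r=fit([('top',(0,0,9),(174.9,224.1)),('scene',(0,0,9),(322.9,161.6))],[.5,.2,.05,0]);print(x[:3],r.tolist())
d=np.array([np.cos(np.radians(85.7)),np.sin(np.radians(85.7)),0]);v=(x[:3]-s["ee_pos"])
print("ahead of tcp",v@d,"lateral",v@[-d[1],d[0],0],"dz",v[2],"=> from origin",v@d-.062)
st=np.array([.6184,-.2634,.04])
print("move bread to stand:",(st-x[:3])*1000)
E
```

```text
t 13.05 tcp [0.4946 0.1258 0.1006] tilt 40.9 yaw 85.7 y [ 0.997 -0.077 -0.001] F [ 0.2  0.  -0.5] grip 0.217 97.8 q [-0.18  0.5   2.08  0.95  0.93 -0.84]
[0.50757577 0.24474189 0.06023602] [[-0.4, -0.8], [-1.2, 0.1]]
ahead of tcp 0.11958357532766223 lateral -0.00401905856926089 dz -0.040380957121750494 => from origin 0.05758357532766223
move bread to stand: [ 110.82422771 -508.14188863  -20.23602071]
```

```bash

python3 -m inch '[{"xyz":[0,-0.04,0],"delta_rot":[0,0,0],"hand":0},{"xyz":[-0.01,-0.12,0],"delta_rot":[0,0,0],"hand":0},{"xyz":[-0.02,-0.24,0],"delta_rot":[0,0,0],"hand":0},{"xyz":[-0.03,-0.4,0],"delta_rot":[0,0,0],"hand":0},{"xyz":[-0.05,-0.58,0],"delta_rot":[0,0,0],"hand":0},{"xyz":[-0.06,-0.78,0],"delta_rot":[0,0,0],"hand":0},{"xyz":[-0.08,-1,0],"delta_rot":[0,0,0],"hand":0}]' |sed -n '2p;4p'
python3 -m inch '[{"xyz":[0.02,-0.2,0.02],"delta_rot":[0,0,0],"hand":0},{"xyz":[0.06,-0.4,0.06],"delta_rot":[0,0,0],"hand":0},{"xyz":[0.12,-0.6,0.1],"delta_rot":[0,0,0],"hand":0},{"xyz":[0.2,-0.8,0.15],"delta_rot":[0,0,0],"hand":0},{"xyz":[0.29,-1,0.2],"delta_rot":[0,0,0],"hand":0}]' |sed -n '2p;4p'
python3 -m inch '[{"xyz":[0.08,-0.2,0.02],"delta_rot":[0,0,0],"hand":0},{"xyz":[0.16,-0.4,0.02],"delta_rot":[0,0,0],"hand":0},{"xyz":[0.24,-0.6,0.02],"delta_rot":[0,0,0],"hand":0},{"xyz":[0.32,-0.8,0.02],"delta_rot":[0,0,0],"hand":0},{"xyz":[0.4,-1,0.02],"delta_rot":[0,0,0],"hand":0}]' |sed -n '2p;4p'
python3 -m inch '[{"xyz":[0.08,-0.2,0],"delta_rot":[0,0,0],"hand":0},{"xyz":[0.16,-0.4,0],"delta_rot":[0,0,0],"hand":0},{"xyz":[0.24,-0.6,0],"delta_rot":[0,0,0],"hand":0},{"xyz":[0.32,-0.8,0],"delta_rot":[0,0,0],"hand":0},{"xyz":[0.4,-1,0],"delta_rot":[0,0,0],"hand":0}]' |sed -n '2p;4p'
python3 -m inch '[{"xyz":[0.02,-0.18,0],"delta_rot":[0,0,0],"hand":0},{"xyz":[0.04,-0.36,0],"delta_rot":[0,0,0],"hand":0},{"xyz":[0.06,-0.54,0],"delta_rot":[0,0,0],"hand":0},{"xyz":[0.08,-0.7,0],"delta_rot":[0,0,0],"hand":0},{"xyz":[0.1,-0.85,0],"delta_rot":[0,0,0],"hand":0},{"xyz":[0.1,-0.95,0],"delta_rot":[0,0,0],"hand":0},{"xyz":[0.1,-1,0],"delta_rot":[0,0,0],"hand":0},{"xyz":[0.1,-1,0],"delta_rot":[0,0,0],"hand":0}]' |sed -n '2p;4p'
python3 - <<'E'
from br import *
s=where()
d=np.array([np.cos(np.radians(85.5)),np.sin(np.radians(85.5)),0])
p=s["ee_pos"]+.1196*d+[d[1]*.004,0,-.0404]
print("pred bread",p, "to stand (units)",(np.array([.6184,-.2634,.04])-p)/.1)
t=im["top"][145:255,290:430];b=im["scene"][220:330,190:330]
cv2.imwrite("pics/c8.png",np.hstack([cv2.resize(t,(400,314),interpolation=cv2.INTER_CUBIC),cv2.resize(b,(400,314),interpolation=cv2.INTER_CUBIC)]))
E
```

```text
ee_pos: [0.4865, 0.0241, 0.1008]
force: [0.3, 0.9, -1.0]
ee_pos: [0.5164, -0.0756, 0.1212]
force: [-0.2, 0.2, -1.2]
ee_pos: [0.5562, -0.1756, 0.123]
force: [-0.2, -0.2, -0.8]
ee_pos: [0.596, -0.2756, 0.1229]
force: [-0.1, -0.3, -1.8]
ee_pos: [0.6056, -0.3742, 0.1227]
force: [0.2, -0.1, -3.0]
t 16.9 tcp [ 0.6056 -0.3738  0.1228] tilt 40.9 yaw 85.7 y [ 0.997 -0.077 -0.001] F [ 0.7  0.3 -1.7] grip 0.22 97.8 q [-0.78  0.86  1.23  0.52  1.56 -0.85]
pred bread [ 0.61901768 -0.25453493  0.08240504] to stand (units) [-0.00617684 -0.0886507  -0.42405042]
```

View pics/c8.png

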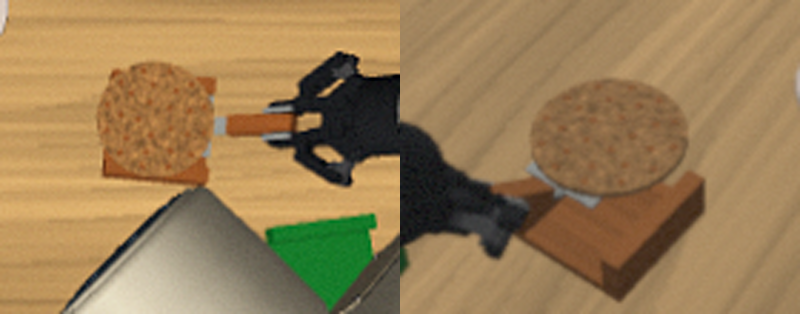

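In c8 the bread is over the walnut stand, with its centre at about (156,118) from above and (609,134) in the scene half. The blade is level.

```bash
python3 - <<'E'
from h import *
init();k=140/400
t=(290+156.5*k-.5,145+118.5*k-.5);c=(190+(609-400+.5)*k-.5,220+134.5*k-.5)
x,r=fit([('top',(0,0,9),t),('scene',(0,0,9),c)],[.6,-.25,.08,0]);print(x[:3],r.tolist(),(np.array([.6184,-.2634,.04])-x[:3])/.1)
E
```

```text
[ 0.61795577 -0.25431545  0.0836803 ] [[-0.3, -0.3], [-0.3, 0.0]] [ 0.00444228 -0.0908455  -0.43680295]
```

```bash

python3 -m inch '[{"xyz":[0.01,-0.04,-0.06],"delta_rot":[0,0,-0.01],"hand":0},{"xyz":[0.02,-0.09,-0.14],"delta_rot":[0,0,-0.03],"hand":0},{"xyz":[0.02,-0.09,-0.22],"delta_rot":[0,0,-0.03],"hand":0},{"xyz":[0.02,-0.09,-0.29],"delta_rot":[0,0,-0.03],"hand":0},{"xyz":[0.02,-0.09,-0.33],"delta_rot":[0,0,-0.03],"hand":0},{"xyz":[0.02,-0.09,-0.33],"delta_rot":[0,0,-0.03],"hand":0},{"xyz":[0.02,-0.09,-0.33],"delta_rot":[0,0,-0.03],"hand":0}]' |sed -n '2p;4p'
python3 -m inch '[{"xyz":[0,0,-0.03],"delta_rot":[0,0,0],"hand":0},{"xyz":[0,0,-0.06],"delta_rot":[0,0,0],"hand":0},{"xyz":[0,0,-0.09],"delta_rot":[0,0,0],"hand":0},{"xyz":[0,0,-0.12],"delta_rot":[0,0,0],"hand":0},{"xyz":[0,0,-0.15],"delta_rot":[0,0,0],"hand":0},{"xyz":[0,0,-0.18],"delta_rot":[0,0,0],"hand":0},{"xyz":[0,0,-0.21],"delta_rot":[0,0,0],"hand":0},{"xyz":[0,0,-0.24],"delta_rot":[0,0,0],"hand":0},{"xyz":[0,0,-0.24],"delta_rot":[0,0,0],"hand":0}]' |sed -n '1,2p;4p'
python3 - <<'E'
from br import *
where()
for n,b in(("top",(310,160,370,215)),("scene",(215,230,310,320))): print(n,ell(n,b))
b=im["scene"][220:330,190:330];t=im["top"][145:255,290:430]
cv2.imwrite("pics/c9.png",np.hstack([cv2.resize(t,(400,314),interpolation=cv2.INTER_CUBIC),cv2.resize(b,(400,314),interpolation=cv2.INTER_CUBIC)]))
E
```

```text
ee_pos: [0.6078, -0.3833, 0.0901]
force: [-0.1, -0.3, -2.0]
t: 19.0
ee_pos: [0.6075, -0.3831, 0.0654]
force: [0.1, -0.0, -1.2]
t 19.1 tcp [ 0.6077 -0.3832  0.0658] tilt 40.9 yaw 84.7 y [ 0.996 -0.093 -0.001] F [-0.4  0.8 -1. ] grip 0.22 97.9 q [-0.79  0.93  1.22  0.53  1.51 -0.88]
top (array([344.14783096, 190.15784073]), (47.11635208129883, 58.9240837097168), 58)
scene (array([264.25628662, 269.2768898 ]), (113.78694152832031, 116.510498046875), 222)
```

```bash

python3 -m inch '[{"xyz":[-0.008,-0.08,0],"delta_rot":[0,0,0],"hand":0},{"xyz":[-0.016,-0.18,0],"delta_rot":[0,0,0],"hand":0},{"xyz":[-0.028,-0.3,0],"delta_rot":[0,0,0],"hand":0},{"xyz":[-0.042,-0.45,0],"delta_rot":[0,0,0],"hand":0},{"xyz":[-0.056,-0.6,0],"delta_rot":[0,0,0],"hand":0},{"xyz":[-0.07,-0.75,0],"delta_rot":[0,0,0],"hand":0},{"xyz":[-0.083,-0.9,0],"delta_rot":[0,0,0],"hand":0},{"xyz":[-0.092,-1,0],"delta_rot":[0,0,0],"hand":0}]' |sed -n '1,2p;4p'
python3 - <<'E'
from br import *
where()
def world(px,z):
    f=lambda p:proj('top',[p[0],p[1],z])[0]-px
    return least_squares(f,[.5,-.3]).x.round(3)
print("green corners",world((386,222),.04),world((426,259),.04),"edge px(470,230)",world((470,230),0))
for n,b in(("top",(318,160,375,215)),): 
    e=ell(n,b);print(e,world(e[0],.049))
E
```

```text
t: 20.1
ee_pos: [0.5983, -0.4844, 0.0657]
force: [-0.3, -0.1, -1.8]
t 20.2 tcp [ 0.5982 -0.4844  0.0655] tilt 40.9 yaw 84.7 y [ 0.996 -0.094 -0.001] F [ 0.4 -0.1 -1.7] grip 0.218 97.9 q [-0.88  1.04  1.    0.48  1.65 -0.88]
green corners [ 0.517 -0.385] [ 0.407 -0.503] edge px(470,230) [ 0.497 -0.654]
(array([347.25464058, 186.79154205]), (54.23524475097656, 60.27587127685547), 82) [ 0.622 -0.269]
```

```bash

python3 -m inch '[{"xyz":[0.08,-0.1,0],"delta_rot":[0,0,0],"hand":0},{"xyz":[0.16,-0.22,0],"delta_rot":[-0.03,0,0],"hand":0},{"xyz":[0.18,-0.25,-0.08],"delta_rot":[-0.03,0,0],"hand":0},{"xyz":[0.18,-0.25,-0.15],"delta_rot":[-0.03,0,0],"hand":0},{"xyz":[0.18,-0.25,-0.19],"delta_rot":[-0.03,0,0],"hand":0},{"xyz":[0.18,-0.25,-0.21],"delta_rot":[-0.03,0,0],"hand":0},{"xyz":[0.18,-0.25,-0.22],"delta_rot":[-0.03,0,0],"hand":0},{"xyz":[0.18,-0.25,-0.22],"delta_rot":[-0.03,0,0],"hand":0}]'
python3 -c "
from h import *
where()"
```

```text
t: 21.2
ee_pos: [0.6165, -0.5082, 0.044]
orientation: [-1.91, -1.741, -0.696]
force: [-0.5, 0.8, -0.9]
grip_width: 0.214
grasp_force: 98.0
t 21.2 tcp [ 0.6165 -0.5082  0.044 ] tilt 40.0 yaw 84.6 y [ 0.996 -0.093  0.001] F [-0.5  0.8 -0.9] grip 0.214 98.0 q [-0.88  1.1   0.9   0.48  1.66 -0.87]
```

```bash

python3 -m inch '[{"xyz":[0,0,-0.01],"delta_rot":[0,0,0],"hand":0},{"xyz":[0,0,-0.01],"delta_rot":[0,0,0],"hand":0},{"xyz":[0,0,-0.01],"delta_rot":[0,0,0],"hand":0.35},{"xyz":[0,0,-0.01],"delta_rot":[0,0,0],"hand":0.7},{"xyz":[0,0,-0.01],"delta_rot":[0,0,0],"hand":0.7},{"xyz":[0,0,-0.01],"delta_rot":[0,0,0],"hand":0.7},{"xyz":[0,0,-0.01],"delta_rot":[0,0,0],"hand":0.7}]' | sed -n '2p;4,6p'
python3 -m inch '[{"xyz":[-0.005,-0.06,0.08],"delta_rot":[0,0,0],"hand":0.7},{"xyz":[-0.01,-0.16,0.2],"delta_rot":[0,0,0],"hand":0.7},{"xyz":[-0.02,-0.3,0.38],"delta_rot":[0,0,0],"hand":0.7},{"xyz":[-0.04,-0.5,0.6],"delta_rot":[0,0,0],"hand":0.7},{"xyz":[-0.06,-0.7,0.85],"delta_rot":[0,0,0],"hand":0.7},{"xyz":[-0.06,-0.7,1],"delta_rot":[0,0,0],"hand":0.7},{"xyz":[-0.06,-0.7,1],"delta_rot":[0,0,0],"hand":0.7}]' | sed -n '1,2p;4p'
python3 - <<'E'
from br import *
where()
def world(c,px,z):
    return least_squares(lambda p:proj(c,[p[0],p[1],z])[0]-px,[.5,-.3]).x.round(3)
for y in range(0,1):
  pass
# blade: low-saturation greyish region near its expected place
o=np.array([.623,-.447,.002])
for n in("top","scene"):
    h=cv2.cvtColor(im[n],cv2.COLOR_BGR2HSV);q=proj(n,[o+[-.004+.092*.045,.045,0],[.6184,-.2634,.049]]);c=q[0].astype(int)
    x0,y0=c-26;m=cv2.inRange(h[y0:y0+52,x0:x0+52],(0,0,80),(179,70,255))
    cs=max(cv2.findContours(m,0,2)[0],key=cv2.contourArea);bx=cv2.boxPoints(cv2.minAreaRect(cs))+[x0,y0]
    print(n,"exp centre",q[0].round(1),"area",cv2.contourArea(cs),[world(n,p,.002).tolist() for p in bx])
    a=q[1].astype(int);w=33 if n=="top" else 50
    # bread: speckle/hue vs walnut
    roi=h[a[1]-w:a[1]+w,a[0]-w:a[0]+w];print(n,"bread exp",q[1].round(1))
    for r in range(0,2*w,6): print(' '.join(f"{roi[r,k,1]:3d}" for k in range(0,2*w,5)))
E
```

```text
ee_pos: [0.6165, -0.5082, 0.0427]
force: [0.0, 0.0, -0.1]
grip_width: 0.698
grasp_force: 0.0
t: 22.95
ee_pos: [0.6109, -0.5785, 0.1446]
force: [-0.9, -0.3, 0.1]
t 23.05 tcp [ 0.6106 -0.5773  0.1422] tilt 40.1 yaw 84.7 y [ 0.996 -0.092 -0.   ] F [-1.6  1.1 -1.3] grip 0.695 0.0 q [-0.93  1.11  0.66  0.47  1.89 -0.8 ]
top exp centre [388.3 189. ] area 552.5 [[0.599, -0.355], [0.663, -0.362], [0.653, -0.467], [0.59, -0.46]]
top bread exp [345.4 187.9]
133 138 130 130 136 131 128 130 133 132 133 131 131 135
136 127 134 129 134 130 130 130 133 129 127 130 133 127
129 127 133 129 131 137 129 131 132 131 128 129 131 130
133 130 132 129 183 162 164 156 156 164 185 132 139 130
133 133 137 128 156 183 155 159 174 156 162 133 136   4
133 129 130 159 155 154 163 162 150 180 184 136 136  14
134 131 134 159 151 157 153 155 158 158 156 135 137   7
135 132 134 194 156 161 163 155 160 154 157 132 132  12
130 127 131 187 176 167 154 162 159 152 143 135 133 129
132 128 130 127 126 143 154 179 193 195 171 134 131 133
130 130 130 131 135 133 127 126 133 129 135 133 131 128
scene exp centre [226.5 342.7] a
[... 769 characters left out ...]
 128 122 155 129 124 127 125 125 124 127 126 166 113 106 107
106 107 106 109 155 136 137 124 125 128 125 128 130 131 127 124 160 115 105 111
111 108 108 115 155 134 126 127 123 125 129 128 124 126 128 127 133 112 104 106
109 106 109 109 152 158 146 130 124 128 130 131 125 127 113 140 119 107 114 106
108 107 109 110 106 134 152 154 153 138 130 139 147 133 146 114 107 106 109 107
110 108 111 109 111 107 111 145 155 157 156 163 140 141 111 112 111 108 105 108
109 110 106 103 111 108 108 111 109 160 139 175 137 107 108 110 111 107 107 108
109 108 107 114  12  99 109 105 106 108 112 140 110 110 107 106 104 112 108 108
105 107 105  10   6   6   6 109 104 110 110 105 107 108 109 109 112 106 110 110
```

The blade lies flat: both views give the same corners at table height. Next I'll measure the bread on the stand by its saturation.

```bash
python3 - <<'E'
from br import *
def w(c,px,z): return least_squares(lambda p:proj(c,[p[0],p[1],z])[0]-px,[.6,-.26]).x.round(4)
es={}
for n,lo,hi,c,r in(("scene",117,135,(261,283),50),("top",146,168,(345,188),33)):
    S=cv2.medianBlur(cv2.cvtColor(im[n],cv2.COLOR_BGR2HSV)[...,1],5)
    m=np.zeros_like(S);sl=np.s_[c[1]-r:c[1]+r,c[0]-r:c[0]+r];m[sl]=cv2.inRange(S[sl],lo,hi)
    m=cv2.morphologyEx(m,cv2.MORPH_OPEN,np.ones((5,5)))
    k=max(cv2.findContours(m,0,2)[0],key=cv2.contourArea);e=cv2.fitEllipse(cv2.convexHull(k));es[n]=e[0]
    a=np.linspace(0,2*np.pi,60,endpoint=False);P=np.c_[.06*np.cos(a)+.6184,.06*np.sin(a)-.2634,0*a+.049].astype(float)
    x=cv2.fitEllipse(proj(n,P).astype(np.float32))
    print(n,"seen",np.round(e[0],1),np.round(e[1],1),round(e[2]),"expected",np.round(x[0],1),np.round(x[1],1),round(x[2]),w(n,np.array(e[0]),.049))
print(fit([(n,(0,0,9),es[n]) for n in es],[.6,-.26,.04,0]))
E
```

```text
scene seen [262.8 284.8] [41.9 55.4] 88 expected [261.2 284.3] [40.6 54.6] 86 [ 0.6239 -0.2654]
top seen [345.3 187.5] [39.8 40.9] 151 expected [345.4 188. ] [39.3 40.1] 115 [ 0.6195 -0.263 ]
(array([ 0.62112232, -0.26272407,  0.03575117,  0.        ]), array([[-0.3,  0. ],
       [-0.3, -0.3]]))
```

The bread sits within about 5 mm of the middle, level and at rail height, with the expected ellipse shape in both views. Handing in.

```bash
python3 -c "
from bench import ctrl
print(ctrl.job_done())"
```

```text
the job is handed in; nothing more can be done
None
```

I handed the job in at about 23 s: the last pictures put the crispbread level on both rails, about 5 mm from the middle, and the server flat and right way up on the table; I did not re-measure the bottles or cup, and no verdict came back.

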